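# Pack the lunch: fork, spoon, dressing bottle and a lime, each where it belongs

## Task

Pack the lunch things: lay the spoon and the fork in the grey cutlery holder, one in each lane (either way round), and stand the little glass bottle upright in the large compartment of the purple lunchbox. Take the lime at the low end of the sloped roller, put it in the small compartment of the lunchbox, and leave the next lime resting at the roller's end stop.

Things in the scene. Friction and masses are not known exactly. Their poses are not given: they have to be found in the camera images.
- lunchbox: open purple lunchbox, fixed, outside 140 (x) x 190 (y) x 40 mm high, walls and floor 4 mm; origin at the centre of its underside, z up. A divider splits it into a small compartment on its +y side (48 to 72 mm wide) and a large one on its -y side (106 to 130 mm wide), both 132 mm long in x.
- divider: the lunchbox's sliding divider, a lighter purple plate 130 (x) x 4 (y) mm, its top about level with the rim; origin at the middle of its lower edge, axes as the lunchbox's. It slides stiffly (4 N) along y, up to 12 mm either way from y = 29 mm in the lunchbox frame.
- holder: grey cutlery holder, fixed; base 110 (x) x 134 (y) x 6 mm, origin under its centre. Two cross rails at x = -34 and +34 mm, 8 mm thick, tops at z = 26 mm, with teeth up to z = 40 mm that bound two lanes along x, centred on y = -38 and +38 mm, each 40 mm wide. Cutlery lies along a lane on both rails, its handle point midway between them (x = 0); the space between the rails is free for fingers.
- roller_end (a point): where the centre of a lime resting at the stop of the sloped lime roller lies, 52 mm above the table. The roller is fixed: white base 200 x 80 x 8 mm, two steel rails 34 mm wide overall, falling 8 degrees to a 30 mm wide stop plate at -x; x runs up the track (level), y across, z up. Rails and stop are narrower than a lime: grip it across the track (along y) from above.
- lime_center (a point): centre of the end lime, a firm green ball of 44 mm diameter, about 50 g, at the start resting on the roller against the stop. It rolls freely when let go.
- lime_next_center (a point): centre of the next lime, same size, at the start touching the end lime from up the track; it rolls down to the stop by itself when the end lime is lifted out.
- spoon_mid (a point): reference point on the steel spoon's handle, on its middle plane half-way up (4 mm above its underside). x points to the bowl, z up. Handle 12 mm wide and 8 mm thick from x = -90 to +55 mm, then a round bowl of 40 mm diameter and 10 mm height centred at x = +74 mm. About 50 g; it lies on the table.
- fork_mid (a point): reference point on the steel fork's handle, half-way up (4 mm above its underside). x points to the tines, z up. Handle 12 mm wide and 8 mm thick from x = -90 to +55 mm, then a 24 mm wide head with four tines, to x = +102 mm. About 50 g; it lies on the table.
- bottle_mid (a point): centre (half-way up) of a small clear glass bottle with a dark steel screw cap, standing upright on the table: 90 mm tall, body of 40 mm diameter straight up to 50 mm height, then tapering to a 14 mm neck at 74 mm, and a cap of 20 mm diameter on top; about 120 g. z up along its axis.

How it is judged:
At the end, for the whole second after the job is handed in: Spoon and fork on both rails, one per lane: mid-point within 15 mm along and 16 mm across, height 26-34 mm, within 0.4 rad. Lime on the small compartment's floor, bottle upright (0.1 rad) on the large one's, next lime within 8 mm of its place at the stop. All slower than 20 mm/s (((x of spoon_mid in the frame of holder between -0.015 and 0.015 m and y of spoon_mid in the frame of holder between 0.022 and 0.054 m and z of spoon_mid in the frame of holder between 0.026 and 0.034 m and angle between the x axis of each of spoon_mid, fork_mid and the x axis of holder, either way round below 0.4 rad and angle between each of spoon_mid, fork_mid's own z axis and vertical below 0.12 rad and x of fork_mid in the frame of holder between -0.015 and 0.015 m and y of fork_mid in the frame of holder between -0.054 and -0.022 m and z of fork_mid in the frame of holder between 0.026 and 0.034 m) or (x of spoon_mid in the frame of holder between -0.015 and 0.015 m and y of spoon_mid in the frame of holder between -0.054 and -0.022 m and z of spoon_mid in the frame of holder between 0.026 and 0.034 m and angle between the x axis of each of spoon_mid, fork_mid and the x axis of holder, either way round below 0.4 rad and angle between each of spoon_mid, fork_mid's own z axis and vertical below 0.12 rad and x of fork_mid in the frame of holder between -0.015 and 0.015 m and y of fork_mid in the frame of holder between 0.022 and 0.054 m and z of fork_mid in the frame of holder between 0.026 and 0.034 m)) and x of lime_center in the frame of lunchbox between -0.066 and 0.066 m and y of lime_center in the frame of lunchbox between -0.091 and 0.091 m and y of lime_center in the frame of divider above 0.012 m and z of lime_center in the frame of lunchbox below 0.034 m and x of bottle_mid in the frame of lunchbox between -0.066 and 0.066 m and y of bottle_mid in the frame of lunchbox between -0.091 and 0.091 m and y of bottle_mid in the frame of divider below -0.012 m and z of bottle_mid in the frame of lunchbox below 0.055 m and angle between bottle_mid's own z axis and vertical below 0.1 rad and distance between lime_next_center and roller_end below 0.008 m and linear speed of each of lime, lime_next, spoon, fork, bottle below 0.02 m/s); the robot touches nothing.
It also fails if it takes over 115 s, if anything falls off the work surface, if the arm or the gripper's body presses on something with over 40 N, if the wrist force passes 120 N, or if a joint passes its speed limit or range.

## Robot

A 6-joint arm with a two-finger parallel gripper is mounted at the origin on the work surface. World frame = base frame: x ahead of the robot, y to its left, z up, the work surface at z = 0. Lengths are in m, angles in rad, forces in N, time in s.
With the tool pointing down it reaches from about 0.35 to 0.85 m from the base axis. Payload 8.1 kg.
Tool frame: the origin (TCP) lies at the centre of the arm's flange, where the gripper is bolted on; the fingertips stand 186 mm ahead of it and the grasp point (between the pads) lies 167 mm ahead of it; z points along the fingers, y is the direction in which the jaws open and shut (so a half turn about z gives the same grasp; the last joint's range is limited). The gripper opens to 93 mm and grips with 3 to 60 N. Pads are 15 mm wide; open, the fingers measure 128 mm over their backs; the gripper's body (75 mm by 188 mm) begins 65 mm behind the grasp point.
Start: joints at [-1.263, 0.13, 1.488, -0, 1.523, -0.085], TCP at [0.23, -0.554, 0.405] pointing down, gripper open.
Joint ranges: [-2.96, 2.96], [-0.89, 2.26], [0.02, 2.5], [-1.34, 4.48], [0, 2.73], [-2.66, 2.66]. Speed limits (rad/s): [2.39, 2.39, 2.79, 3.14, 3.14, 3.14].

## Interface

Orientations are given as a rotation vector (axis times angle).
In Python, from plant import robot, viewer, order gives the robot as it stands.
- The arm moves only by the tool apply_moves, never from a script. Its argument "deltas" is a list of rows, each a list of 3 entries, a list of its own where there are three numbers: the finger opening in mm, from 0 to 93, then the shift along the tool's x, y, z in mm, then the turn about the tool's z in rad. In form: [[grip, [dx, dy, dz], yaw], ...]. A call has 1 to 5 rows; each row shifts and turns the commanded pose from where the row before left it, along the tool's axes as they then stand; what a row does not reach is not made up. A row lasts 1/8 s, in which the tool goes at most 62.5 mm and 10.7 degrees, less where a joint would pass 70% of its speed; a pose out of reach is approached as far as the arm can. A call is refused whole if a number of a shift passes 62.5 or a number of a turn 0.188, either way. A call with a gripper value outside its range is refused whole. The fingers move at their own pace and stop on an object; "grip_force" is the grip in N (left out, the last holds). Time passes only in rows, so rows that do not move let the fingers close. It gives the time, the measured TCP pose, the force and the opening at its end, in the units of the state.
- robot.read_state(): the state, without advancing time (a new reading comes with each control period).
- viewer.read_camera(name): name is "scene" or "top" or "wrist"; returns the picture (384x512x3 uint8, blue, green, red); there is no depth.
- viewer.get_calibration(name): a dict with "fx", "fy", "cx", "cy" (pixels), "R" (3x3) and "t" (3): a world point X has camera coordinates R X + t. Camera axes: x right, y down, z forward; pixel columns grow to the right and rows downward; lengths in m; the calibration is good to about 2 mm. A picture is of the moment at which its call begins: read the wrist's pose just before it. get_calibration takes no time and is no camera call; for the wrist camera it gives the pose at the moment of the call.
- order.close_job(): hands the job in, once; it reports no verdict.
The state is a dict: "t": time; "q": joint angles; "dq": joint speeds; "joint_torque": joint torques, N m; "tool_pos": TCP position; "orientation": TCP orientation; "force": force on the tool from outside, world axes, zero at the start; "wrist_torque": the same for the moment, N m; "opening": finger opening in m.
Only numpy, scipy, OpenCV 4.12 (cv2) and the standard library are available. Lean on these libraries where they do the work, as an engineer would, in place of code of your own. Each camera call takes 0.05 s, during which the arm holds its last target. There are 200 camera calls.

## Working session

There is one attempt and no reset: what is moved stays moved. The work goes in short steps, Python scripts to look and compute and a tool call to move; the robot and the scene stay as the last step left them, time stands still between calls to the robot, and variables do not carry over. Pictures are saved under pics/ and viewed, about 12 in all and at most 16, crops included, and the job is handed in when it is done.

Besides the shell and the picture viewer there is one more tool, called as name([rows], argument=value, ...), one row to a line, values as JSON. apply_moves: Moves the arm, as the interface text tells. Its arguments: {"type":"object","properties":{"deltas":{"type":"array"},"grip_force":{"type":"number"}},"required":["deltas"]}

```bash
ls; mkdir -p pics
python3 - <<'E'
from plant import robot, viewer
import cv2,numpy as np
s=robot.read_state();print({k:np.round(v,3).tolist() for k,v in s.items()})
for n in("scene","top"):
    c=viewer.get_calibration(n);print(n,c)
    cv2.imwrite(f"pics/{n}0.png",viewer.read_camera(n))
E
```

```text
pics
{'t': 0.0, 'q': [-1.263, 0.131, 1.489, -0.0, 1.523, -0.085], 'dq': [0.001, 0.0, -0.001, 0.0, 0.001, -0.001], 'joint_torque': [-0.002, -55.985, -49.176, 0.077, 0.035, -0.0], 'tool_pos': [0.23, -0.554, 0.404], 'orientation': [-3.079, -0.613, 0.0], 'force': [-0.456, -0.695, 0.943], 'wrist_torque': [-0.003, 0.001, -0.027], 'opening': 0.093}
scene {'fx': 390.90641370884, 'fy': 390.90641370884, 'cx': 263.0942038111668, 'cy': 190.74852053092692, 'R': array([[-0.24200394,  0.97016574,  0.01457862],
       [ 0.71361011,  0.18814742, -0.67480453],
       [-0.65741517, -0.1529019 , -0.7378525 ]]), 't': array([ 0.09566096, -0.31859199,  1.19062566])}
top {'fx': 403.49547807063396, 'fy': 403.49547807063396, 'cx': 254.885066680025, 'cy': 196.40148205793537, 'R': array([[ 0.007306  , -0.99955391,  0.02895857],
       [-0.9835569 , -0.01240892, -0.18017169],
       [ 0.18045067, -0.02716607, -0.98320881]]), 't': array([-0.00638114,  0.49922137,  0.94247989])}
```

View pics/top0.png

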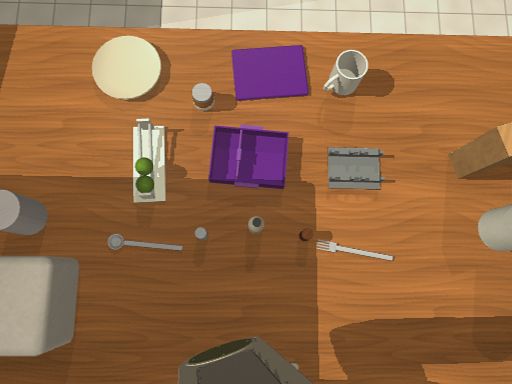

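View pics/scene0.png

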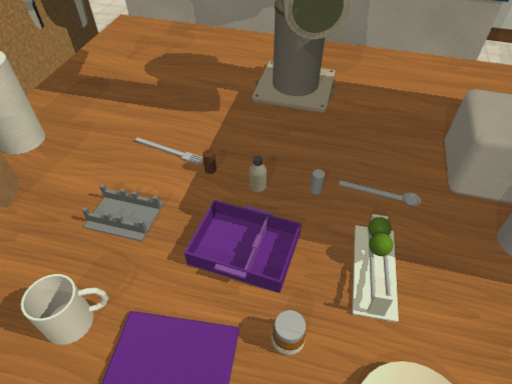

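The top view has world +x up and +y left. It shows:
- Limes at (145,185), the end one, and (144,167).
- Lunchbox around (250,157), with the divider at about column 244.
- Holder at (354,168).
- Spoon along (116,242)-(181,248), bowl to the left.
- Fork along (318,244)-(393,258), tines to the left.
- Dark-capped bottle at (256,224).

The scene view agrees: limes at the robot-side low end, bottle at (258,178).

```bash
cat > h.py <<'E'
import numpy as np, cv2
from scipy.spatial.transform import Rotation as Ro
from plant import robot, viewer
def ray(c,u,v):
    d=c["R"].T@np.array([(u-c["cx"])/c["fx"],(v-c["cy"])/c["fy"],1]); o=-c["R"].T@c["t"]; return o,d
def onz(c,u,v,z):
    o,d=ray(c,u,v); return o+d*(z-o[2])/d[2]
def pix(c,X):
    p=c["R"]@np.asarray(X)+c["t"]; return c["fx"]*p[0]/p[2]+c["cx"],c["fy"]*p[1]/p[2]+c["cy"]
def two(c1,p1,c2,p2):
    (o,d),(e,f)=ray(c1,*p1),ray(c2,*p2)
    s=np.linalg.lstsq(np.c_[d,-f],e-o,rcond=None)[0]; a,b=o+s[0]*d,e+s[1]*f
    return (a+b)/2,np.linalg.norm(a-b)
def blobs(m,amin=20):
    n,l,st,ce=cv2.connectedComponentsWithStats(m.astype(np.uint8))
    return [(l==i,st[i],ce[i]) for i in range(1,n) if st[i,4]>=amin]
def yaw(R): # jaw (tool y) direction in world
    return np.arctan2(R[1,1],R[0,1])
def plan(P,jaw=None,zg=None,s=None):
    """world grasp-point xy(z) target -> yaw turn first, then tool-frame shift (mm)"""
    s=s or robot.read_state(); R=Ro.from_rotvec(s["orientation"]).as_matrix()
    g=s["tool_pos"]+.167*R[:,2]; t=0
    if jaw is not None:
        t=-((jaw-yaw(R)+np.pi/2)%np.pi-np.pi/2)  # tool z down: +turn = -world
    R2=R@Ro.from_rotvec([0,0,t]).as_matrix()
    print("t",round(s["t"],2),"g",np.round(g,4),"jaw",round(yaw(R),3),"open",round(float(s["opening"]),4),"F",np.round(s["force"],1),"q6",round(float(s["q"][5]),2))
    print("  turn",round(t,3),"then shift mm",np.round(1000*R2.T@(np.asarray(P)-g),1))
E
cat > a.py <<'E'
from h import *
ct,cs=viewer.get_calibration("top"),viewer.get_calibration("scene")
T,S=cv2.imread("pics/top0.png"),cv2.imread("pics/scene0.png")
for n,I,c in(("top",T,ct),("scene",S,cs)):
    h=cv2.cvtColor(I,cv2.COLOR_BGR2HSV); H,Sa,V=[h[...,i].astype(int) for i in range(3)]
    for m,st,ce in blobs((H>35)&(H<75)&(Sa>120),60): print(n,"green",st,ce.round(1),onz(c,*ce,.052).round(3))
    for m,st,ce in blobs((H>125)&(H<150)&(Sa>90),300):
        r=cv2.minAreaRect(np.argwhere(m)[:,::-1].astype(np.float32)); b=cv2.boxPoints(r)
        print(n,"purple",st,r,[onz(c,*p,.04)[:2].round(3).tolist() for p in b])
    st=(Sa<70)
    for m,s_,ce in blobs(st,60):
        if s_[4]<6000:
            r=cv2.minAreaRect(np.argwhere(m)[:,::-1].astype(np.float32)); print(n,"grey",s_,ce.round(1),np.round(r[1],1),[onz(c,*p,.006)[:2].round(3).tolist() for p in cv2.boxPoints(r)])
E
python3 a.py
python3 - <<'E'
import cv2,numpy as np
T=cv2.imread("pics/top0.png")
a=cv2.resize(T[115:205,125:395],None,fx=2.95,fy=2.95,interpolation=cv2.INTER_CUBIC);b=cv2.resize(T[205:270,100:400],(796,172),interpolation=cv2.INTER_CUBIC)
cv2.imwrite("pics/c1.png",np.vstack([a[:,:796],b]))
E
```

```text
top green [136 158  18  34 461] [144.3 174.8] [0.548 0.269 0.052]
top purple [ 232   45   76   55 3573] ((269.5479736328125, 72.15503692626953), (50.20723342895508, 72.53778076171875), 85.8150863647461) [[0.892, 0.063], [0.912, -0.129], [0.77, -0.136], [0.752, 0.051]]
top purple [ 209  125   79   64 4330] ((248.55738830566406, 155.86886596679688), (75.50680541992188, 61.02109146118164), 5.19442892074585) [[0.533, 0.114], [0.691, 0.104], [0.676, -0.087], [0.518, -0.072]]
top grey [  93   36   68   63 3358] [126.3  67. ] [62. 67.] [[0.943, 0.44], [0.948, 0.26], [0.768, 0.251], [0.765, 0.426]]
top grey [ 323   50   45   45 1304] [346.9  72.2] [31.8 49.5] [[0.804, -0.182], [0.936, -0.244], [0.897, -0.322], [0.766, -0.258]]
top grey [192  83  20  20 314] [201.7  92.6] [19. 19.] [[0.813, 0.168], [0.814, 0.117], [0.76, 0.116], [0.759, 0.166]]
top grey [ 133  118   33   85 1998] [149.4 158.7] [84. 32.] [[0.711, 0.318], [0.713, 0.235], [0.489, 0.224], [0.488, 0.305]]
top grey [ 328  147   57   42 2109] [354.  167.7] [41. 56.] [[0.641, -0.193], [0.643, -0.341], [0.533, -0.336], [0.531, -0.19]]
[... 2431 characters left out ...]
.] [[0.385, 0.523], [0.377, 0.553], [0.491, 0.535], [0.498, 0.507]]
scene grey [ 352  225   47   97 3247] [373.3 280.2] [46.3 94.9] [[0.707, 0.237], [0.495, 0.224], [0.473, 0.319], [0.689, 0.317]]
scene grey [  21  274   87   70 3833] [ 59.9 307.7] [73.5 71.4] [[0.843, -0.345], [0.719, -0.35], [0.769, -0.192], [0.88, -0.203]]
scene grey [274 310  32  33 823] [289.6 326.2] [32. 31.] [[0.723, 0.102], [0.709, 0.155], [0.765, 0.165], [0.778, 0.114]]
scene grey [272 336  32  19 123] [285.5 348.7] [32.  13.7] [[0.792, 0.108], [0.769, 0.109], [0.769, 0.162], [0.792, 0.161]]
scene grey [ 362  362   88   22 1357] [403.4 374.5] [87. 21.] [[0.807, 0.263], [0.775, 0.261], [0.739, 0.399], [0.773, 0.397]]
```

View pics/c1.png

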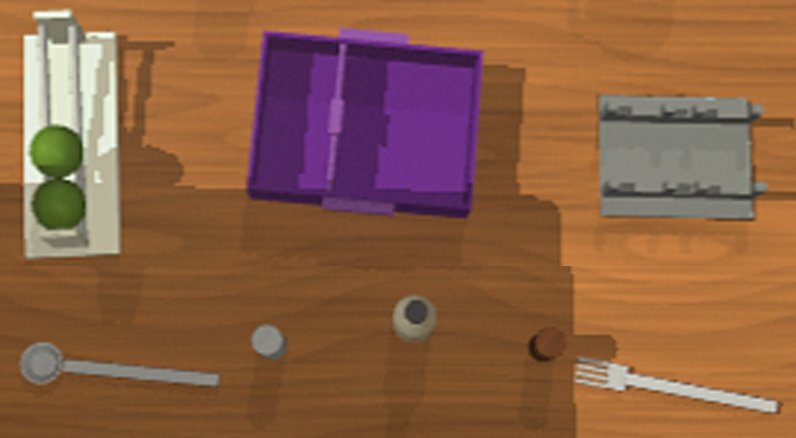

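The crop confirms the layout: limes at (58,205) and (56,152), the divider roughly 330-345, and the holder base at (600..753, 97..218). Now the target numbers.

```bash
cat > b.py <<'E'
from h import *
ct,cs=viewer.get_calibration("top"),viewer.get_calibration("scene")
k=270/796.5
A=lambda x,y:(125+x/2.95-.3,115+y/2.95-.3); B=lambda x,y:(100+x*300/796-.3,205+(y-265)*65/172-.3)
def P(n,p,z): print(n,onz(ct,*p,z).round(4)[:2]); return onz(ct,*p,z)
P("lime end",A(58,205),.052);P("lime next",A(56,152),.058)
for p in((600,217),(753,219),(600,97),(748,97)): P("holder base",A(*p),.006)
for p in((613,111),(745,118),(613,190),(745,192)): P("rails/teeth",A(*p),.04)
for p in((265,33),(482,52),(470,215),(248,195)): P("box rim",A(*p),.04)
for p in((345,43),(332,195)): P("divider",A(*p),.04)
P("bottlecap",B(416,312),.09)
a,b=P("spoon tail",B(218,380),.008),P("bowl",B(41,363),.008); d=(b-a)/np.linalg.norm(b-a);print("spoon L",np.linalg.norm(b-a),"mid",a+.09*d,"yaw",np.arctan2(d[1],d[0]))
a,b=np.array([.355,-.348]),np.array([.388,-.16]);d=(b-a)/np.linalg.norm(b-a);m=a+.09*d;y=np.arctan2(d[1],d[0]);print("fork",m,y)
plan([*m,.16],y+np.pi/2)
E
python3 b.py
```

```text
lime end [0.5248 0.2672]
lime next [0.5681 0.2698]
holder base [ 0.5302 -0.1906]
holder base [ 0.5302 -0.3252]
holder base [ 0.639  -0.1934]
holder base [ 0.6411 -0.3261]
rails/teeth [ 0.616  -0.1969]
rails/teeth [ 0.6115 -0.3108]
rails/teeth [ 0.5466 -0.195 ]
rails/teeth [ 0.5464 -0.3077]
box rim [0.6808 0.1021]
box rim [ 0.6669 -0.0848]
box rim [ 0.5234 -0.0736]
box rim [0.538  0.1127]
divider [0.673  0.0333]
divider [0.539  0.0424]
bottlecap [ 0.43   -0.0043]
spoon tail [0.3738 0.1771]
bowl [0.3881 0.3415]
spoon L 0.16501619319778196 mid [0.38159801 0.26680517 0.008     ] yaw 1.4841189423383638
fork [ 0.37055998 -0.25935528] 1.3970345979447885
t 0.1 g [ 0.2295 -0.5538  0.2368] jaw -1.178 open 0.0929 F [ 0.2 -0.4 -0.2] q6 -0.09
  turn -1.004 then shift mm [314.3  88.1  77.2]
```

Every size agrees (box 187x144, holder base 134x110, spoon 165 from tail to bowl). Next I go above the fork.

apply_moves([
  [60,[0,0,0],-0.167],
  [60,[0,0,0],-0.167],
  [60,[0,0,0],-0.167],
  [60,[0,0,0],-0.167],
  [60,[0,0,0],-0.168],
], grip_force=15)

```text
t: 0.72
tool_pos: [0.2296, -0.5542, 0.4041]
orientation: [-2.561, -1.817, -0.001]
force: [0.5, -0.5, -0.3]
opening: 0.0602
```

apply_moves([
  [60,[0,0,0],-0.168],
  [60,[52,15,10],0],
  [60,[52,15,10],0],
  [60,[52,15,10],0],
  [60,[52,15,10],0],
])

```text
t: 1.35
tool_pos: [0.3251, -0.3581, 0.364]
orientation: [-2.406, -2.019, -0.0]
force: [0.7, 0.9, 0.8]
opening: 0.0597
```

apply_moves([
  [60,[52,14,10],0],
  [60,[52,14,10],0],
  [60,[0,0,0],0],
])

```text
t: 1.72
tool_pos: [0.3711, -0.2592, 0.3434]
orientation: [-2.399, -2.024, -0.001]
force: [-0.1, -0.3, 0.8]
opening: 0.06
```

Run:
```python
from h import *
plan([.3706,-.2594,.021],1.397+np.pi/2)
c=viewer.get_calibration("wrist");I=viewer.read_camera("wrist");cv2.imwrite("pics/w1.png",I)
print(pix(c,[.3706,-.2594,.008]),-c["R"].T@c["t"],c["R"][2])
```

```text
t 1.73 g [ 0.3709 -0.2588  0.1764] jaw -0.169 open 0.06 F [-0.1 -0.3  0.8] q6 -0.55
  turn 0.005 then shift mm [-9.000e-01  1.000e-01  1.554e+02]
(np.float64(251.4214321691649), np.float64(182.84885754847198)) [ 0.38299576 -0.18541152  0.32319187] [-0.04444789 -0.25902691 -0.96484685]
```

View pics/w1.png

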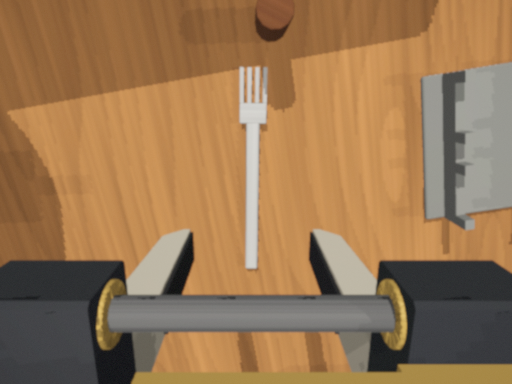

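The fork lies straight between the fingers: tail (252,268), tine tips (253,67), and the predicted mid point (251,183) falls on the handle. Going down to grip.

apply_moves([
  [60,[-1,0,52],0],
  [60,[0,0,50],0],
  [60,[0,0,40],0],
  [60,[0,0,13],0],
  [60,[0,0,0],0],
])

```text
t: 2.4
tool_pos: [0.3699, -0.2639, 0.1897]
orientation: [-2.406, -2.018, 0.001]
force: [-0.3, 0.0, 0.6]
opening: 0.06
```

apply_moves([
  [5,[0,0,0],0],
  [5,[0,0,0],0],
  [5,[0,0,0],0],
  [5,[0,0,0],0],
  [5,[0,0,0],0],
], grip_force=25)

```text
t: 3.02
tool_pos: [0.3702, -0.2632, 0.1898]
orientation: [2.406, 2.02, 0.0]
force: [0.3, -0.2, -0.5]
opening: 0.0146
```

Run:
```python
from h import *
c=viewer.get_calibration("wrist")
plan([.585,-.2968,.10],np.pi/2-.01)
```

```text
t 3.02 g [ 0.3703 -0.2632  0.0228] jaw -0.174 open 0.0146 F [ 0.3 -0.2 -0.5] q6 -0.56
  turn 1.407 then shift mm [215.1  31.5 -77.1]
```

apply_moves([
  [5,[0,0,0],0],
  [5,[0,0,0],0],
  [5,[0,0,-50],0],
  [5,[0,0,-30],0],
  [5,[0,0,0],0],
])

```text
t: 3.65
tool_pos: [0.3712, -0.2641, 0.2725]
orientation: [2.402, 2.017, 0.001]
force: [-0.0, -0.9, -0.7]
opening: 0.0117
```

Run:
```python
from h import *
plan([.581,-.2968,.11],np.pi/2-.01)
I=viewer.read_camera("wrist");cv2.imwrite("pics/w2.png",I)
```

```text
t 3.65 g [ 0.3718 -0.2647  0.1055] jaw -0.174 open 0.0117 F [-0.  -0.9 -0.7] q6 -0.56
  turn 1.407 then shift mm [209.5  30.   -3.6]
```

View pics/w2.png

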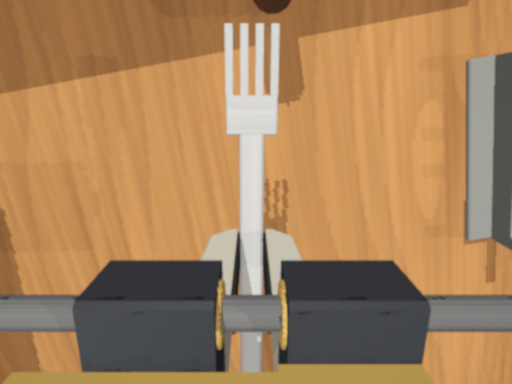

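The fork is held straight, tine tips at (252,24) and head start at (252,133). Now I turn it and carry it over the -y lane.

Run:
```python
from h import *
s=robot.read_state();g=s["tool_pos"]-[0,0,.167];c=viewer.get_calibration("wrist")
for p in((252,24),(252,133)):
    q=onz(c,*p,g[2]-.015); print(np.linalg.norm((q-g)[:2]))
```

```text
0.10545823313417234
0.0593682342414584
```

apply_moves([
  [5,[0,0,0],0.176],
  [5,[0,0,0],0.176],
  [5,[0,0,0],0.176],
  [5,[0,0,0],0.176],
  [5,[0,0,0],0.176],
])

```text
t: 4.32
tool_pos: [0.3695, -0.2627, 0.2676]
orientation: [-3.037, -0.793, 0.003]
force: [0.1, 0.8, 0.1]
opening: 0.0119
```

apply_moves([
  [5,[0,0,0],0.176],
  [5,[0,0,0],0.176],
  [5,[0,0,0],0.176],
  [5,[50,8,0],0],
  [5,[50,8,0],0],
])

```text
t: 4.95
tool_pos: [0.4703, -0.2802, 0.2676]
orientation: [-3.14, 0.019, 0.003]
force: [0.7, -0.1, 0.3]
opening: 0.0115
```

apply_moves([
  [5,[50,7,0],0],
  [5,[40,7,0],0],
  [5,[18,0,0],0],
  [5,[0,0,0],0],
])

```text
t: 5.45
tool_pos: [0.5781, -0.295, 0.267]
orientation: [-3.14, 0.016, 0.004]
force: [-0.4, 0.2, -1.2]
opening: 0.0113
```

Run:
```python
from h import *
plan([.581,-.2968,.049],np.pi/2-.01)
c=viewer.get_calibration("wrist")
I=viewer.read_camera("wrist");cv2.imwrite("pics/w3.png",I)
for x,y in((.619,-.2968),(.551,-.2968),(.619,-.2208),(.551,-.2208)): print(np.round(pix(c,[x,y,.026])))
```

```text
t 5.45 g [ 0.5776 -0.2947  0.1   ] jaw -1.581 open 0.0113 F [-0.4  0.2 -1.2] q6 1.03
  turn -0.0 then shift mm [ 3.6  2.2 51. ]
[256. 150.]
[257. 248.]
[138. 152.]
[147. 249.]
```

View pics/w3.png

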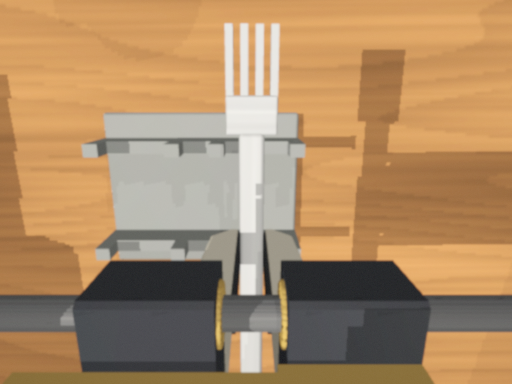

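The fork is over the -y lane. Its teeth show at x=216 and 298 with the handle between them, and the lane centre I predicted (256) agrees. Lowering and releasing.

apply_moves([
  [5,[4,2,20],0],
  [5,[0,0,20],0],
  [5,[0,0,8],0],
  [5,[0,0,2],0],
  [5,[0,0,0],0],
])

```text
t: 6.12
tool_pos: [0.5819, -0.2977, 0.2201]
orientation: [3.141, -0.018, 0.001]
force: [0.7, -0.3, 0.6]
opening: 0.0112
```

Run:
```python
from h import *
plan([.581,-.2968,.049],np.pi/2-.01)
```

```text
t 6.12 g [ 0.582  -0.2978  0.0531] jaw -1.582 open 0.0112 F [ 0.7 -0.3  0.6] q6 1.03
  turn -0.001 then shift mm [-1.  -1.   4.1]
```

apply_moves([
  [5,[0,0,4],0],
  [5,[0,0,0],0],
  [32,[0,0,0],0],
  [32,[0,0,0],0],
  [32,[0,0,0],0],
])

```text
t: 6.75
tool_pos: [0.5819, -0.2976, 0.2159]
orientation: [3.141, -0.018, 0.0]
force: [1.5, -1.9, 0.9]
opening: 0.0313
```

apply_moves([
  [32,[0,0,-30],0],
  [32,[0,0,-40],0],
  [60,[0,0,-50],0],
  [60,[0,0,-20],0],
  [60,[0,0,0],0],
])

```text
t: 7.38
tool_pos: [0.5823, -0.2979, 0.3575]
orientation: [3.14, -0.018, 0.005]
force: [0.6, -0.4, -0.6]
opening: 0.0569
```

Run:
```python
from h import *
plan([.3816,.2668,.18],1.484+np.pi/2)
I=viewer.read_camera("wrist");cv2.imwrite("pics/w4.png",I)
c=viewer.get_calibration("wrist");print(pix(c,[.585,-.2968,.034]))
```

```text
t 7.38 g [ 0.5828 -0.2982  0.1905] jaw -1.582 open 0.0569 F [ 0.6 -0.4 -0.6] q6 1.03
  turn -1.495 then shift mm [ 545.4 -249.4    8.9]
(np.float64(251.69905982148026), np.float64(180.5455044276634))
```

View pics/w4.png

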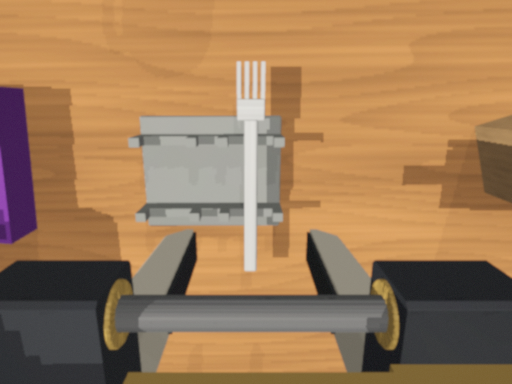

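The fork lies in the -y lane between the teeth, tail (250,270) and tips (251,62). I'm checking its mid point and moving to the spoon.

Run:
```python
from h import *
c=viewer.get_calibration("wrist")
a,b=onz(c,250.5,270.5,.034),onz(c,251,61.5,.034);d=(b-a);print(a,b,np.linalg.norm(d),"mid",a+.09*d/np.linalg.norm(d))
for p in((130,141),(284,142),(138,215),(283,216)):print("teeth",onz(c,*p,.04))
```

```text
[ 0.49627055 -0.29469568  0.034     ] [ 0.68484353 -0.29729857  0.034     ] 0.1885909431653591 mid [ 0.58626197 -0.29593784  0.034     ]
teeth [ 0.62201262 -0.19375743  0.04      ]
teeth [ 0.61970869 -0.32463309  0.04      ]
teeth [ 0.55570301 -0.19408293  0.04      ]
teeth [ 0.55330838 -0.32465975  0.04      ]
```

apply_moves([
  [60,[0,0,0],-0.187],
  [60,[0,0,0],-0.187],
  [60,[0,0,0],-0.187],
  [60,[0,0,0],-0.187],
  [60,[0,0,0],-0.187],
])

```text
t: 8.05
tool_pos: [0.5812, -0.2972, 0.3519]
orientation: [-2.804, -1.407, 0.004]
force: [0.4, 0.4, 0.7]
opening: 0.0601
```

apply_moves([
  [60,[0,0,0],-0.187],
  [60,[0,0,0],-0.187],
  [60,[0,0,0],-0.187],
  [60,[55,-25,0],0],
  [60,[55,-25,0],0],
])

```text
t: 8.68
tool_pos: [0.5401, -0.1826, 0.3517]
orientation: [-2.312, -2.119, 0.003]
force: [0.4, 0.9, 1.5]
opening: 0.0597
```

apply_moves([
  [60,[55,-25,0],0],
  [60,[55,-25,0],0],
  [60,[55,-25,0],0],
  [60,[55,-25,0],0],
  [60,[55,-25,0],0],
])

```text
t: 9.3
tool_pos: [0.4388, 0.1025, 0.3529]
orientation: [-2.313, -2.122, 0.005]
force: [1.0, 1.3, 0.5]
opening: 0.0598
```

apply_moves([
  [60,[55,-25,0],0],
  [60,[55,-25,0],0],
  [60,[50,-24,5],0],
  [60,[0,0,0],0],
  [60,[0,0,0],0],
])

```text
t: 9.93
tool_pos: [0.3801, 0.2664, 0.3487]
orientation: [-2.313, -2.125, 0.006]
force: [-0.3, -0.2, -0.5]
opening: 0.0603
```

Run:
```python
from h import *
plan([.3816,.2668,.02],1.484+np.pi/2)
I=viewer.read_camera("wrist");cv2.imwrite("pics/w5.png",I)
c=viewer.get_calibration("wrist");print(pix(c,[.3816,.2668,.008]))
```

```text
t 9.93 g [0.3796 0.266  0.1817] jaw -0.085 open 0.0603 F [-0.3 -0.2 -0.5] q6 0.59
  turn 0.002 then shift mm [  1.4   2.4 161.7]
(np.float64(252.96007464766868), np.float64(178.78750196506425))
```

View pics/w5.png

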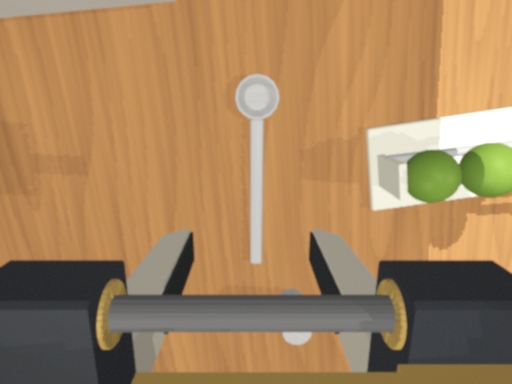

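The fork mid point comes out at (0.586,-0.296), in tolerance. The spoon's handle runs along x=257 (tail (256,262), bowl centre (257,97)). The nearby grey shaker is at (295,325).

Run:
```python
from h import *
c=viewer.get_calibration("wrist")
a,b=onz(c,256,263,.008),onz(c,257,97,.008);d=b-a;L=np.linalg.norm(d);m=a+.09*d/L;y=np.arctan2(d[1],d[0]);print(L,m,y)
plan([*m[:2],.02],y+np.pi/2)
print("lime",onz(c,433,177,.052),"next",onz(c,491,171,.058),"grey thing",onz(c,296,333,.0),onz(c,296,325,.04))
```

```text
0.16311203960867332 [0.38513294 0.26839383 0.008     ] 1.4827130832820317
t 9.97 g [0.3802 0.2656 0.1822] jaw -0.086 open 0.0599 F [-0.  -0.6 -0. ] q6 0.59
  turn 0.002 then shift mm [  3.5   5.  162.2]
lime [0.52955411 0.26566186 0.052     ] next [0.57233412 0.26823775 0.058     ] grey thing [0.41425295 0.08567214 0.        ] [0.41132587 0.12571885 0.04      ]
```

apply_moves([
  [60,[4,5,52],0],
  [60,[0,0,52],0],
  [60,[0,0,40],0],
  [60,[0,0,16],0],
  [60,[0,0,2],0],
])

```text
t: 10.6
tool_pos: [0.3861, 0.2694, 0.1882]
orientation: [-2.316, -2.122, 0.003]
force: [0.1, -0.5, 0.7]
opening: 0.0598
```

apply_moves([
  [5,[0,0,0],0],
  [5,[0,0,0],0],
  [5,[0,0,0],0],
  [5,[0,0,0],0],
  [5,[0,0,0],0],
], grip_force=25)

```text
t: 11.22
tool_pos: [0.3859, 0.2704, 0.1889]
orientation: [2.315, 2.124, 0.0]
force: [-1.7, -0.4, 0.6]
opening: 0.0144
```

apply_moves([
  [5,[0,0,0],0],
  [5,[0,0,0],0],
])

```text
t: 11.48
tool_pos: [0.3859, 0.2704, 0.1888]
orientation: [-2.315, -2.124, 0.0]
force: [-1.3, -0.1, 2.7]
opening: 0.0112
```

Run:
```python
from h import *
plan([.385,.2684,.02],1.483+np.pi/2)
```

```text
t 11.47 g [0.3859 0.2704 0.0218] jaw -0.086 open 0.0112 F [-1.3 -0.1  2.7] q6 0.59
  turn 0.002 then shift mm [-2.1 -0.7  1.8]
```

apply_moves([
  [5,[0,0,-40],0],
  [5,[0,0,-50],0],
  [5,[0,0,-40],0],
  [5,[0,0,0],0.185],
  [5,[0,0,0],0.185],
])

```text
t: 12.1
tool_pos: [0.386, 0.2704, 0.3194]
orientation: [2.671, 1.654, 0.002]
force: [-0.2, -0.1, -0.4]
opening: 0.0118
```

apply_moves([
  [5,[0,0,0],0.185],
  [5,[0,0,0],0.185],
  [5,[0,0,0],0.185],
  [5,[0,0,0],0.185],
  [5,[0,0,0],0.185],
])

```text
t: 12.72
tool_pos: [0.3858, 0.2703, 0.3185]
orientation: [3.128, 0.288, -0.001]
force: [0.2, 0.1, -0.5]
opening: 0.0115
```

apply_moves([
  [5,[0,0,0],0.185],
  [5,[20,50,0],0],
  [5,[20,50,0],0],
  [5,[20,50,0],0],
  [5,[20,50,0],0],
])

```text
t: 13.35
tool_pos: [0.4672, 0.0691, 0.3187]
orientation: [-3.142, -0.008, -0.0]
force: [0.3, 0.1, -0.2]
opening: 0.0115
```

apply_moves([
  [5,[20,50,0],0],
  [5,[20,50,0],0],
  [5,[20,50,0],0],
  [5,[20,50,0],0],
  [5,[20,50,0],0],
])

```text
t: 13.98
tool_pos: [0.5684, -0.1806, 0.3184]
orientation: [-3.141, -0.007, 0.0]
force: [0.1, 0.4, -0.5]
opening: 0.0116
```

apply_moves([
  [5,[20,40,30],0],
  [5,[0,0,15],0],
  [5,[0,0,0],0],
])

```text
t: 14.35
tool_pos: [0.5872, -0.2181, 0.2713]
orientation: [-3.139, -0.007, 0.007]
force: [-0.1, -0.4, -1.5]
opening: 0.0114
```

Run:
```python
from h import *
plan([.588,-.2212,.0485],np.pi/2-.01)
c=viewer.get_calibration("wrist")
I=viewer.read_camera("wrist");cv2.imwrite("pics/w6.png",I)
```

```text
t 14.35 g [ 0.5865 -0.2177  0.1043] jaw -1.566 open 0.0114 F [-0.1 -0.4 -1.5] q6 1.13
  turn 0.014 then shift mm [ 1.7  3.6 55.7]
```

View pics/w6.png

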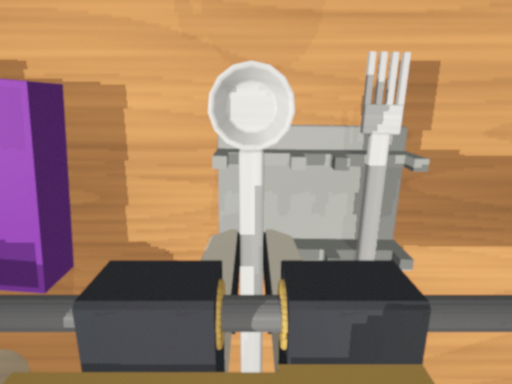

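The spoon is over the +y lane (teeth at 222 and 298, centre 260; handle at 252), about 4 mm off as planned. Lowering.

apply_moves([
  [5,[2,4,22],0.012],
  [5,[0,0,20],0],
  [5,[0,0,10],0],
  [5,[0,0,2],0],
  [5,[0,0,0],0],
])

```text
t: 15.02
tool_pos: [0.5904, -0.2227, 0.2199]
orientation: [3.141, -0.011, 0.0]
force: [0.2, 0.7, -0.9]
opening: 0.0112
```

Run:
```python
from h import *
plan([.588,-.2212,.0485],np.pi/2-.01)
```

```text
t 15.03 g [ 0.5904 -0.2227  0.0529] jaw -1.578 open 0.0112 F [ 0.2  0.7 -0.9] q6 1.14
  turn 0.003 then shift mm [-2.5 -1.5  4.4]
```

apply_moves([
  [5,[-2,-1,4],0],
  [5,[0,0,0],0],
  [32,[0,0,0],0],
  [32,[0,0,0],0],
  [32,[0,0,0],0],
])

```text
t: 15.65
tool_pos: [0.5883, -0.2217, 0.2159]
orientation: [3.141, -0.011, 0.0]
force: [0.2, -0.7, 0.2]
opening: 0.0314
```

apply_moves([
  [32,[0,0,-30],0],
  [32,[0,0,-50],0],
  [70,[0,0,-50],0],
  [70,[0,0,-40],0],
  [70,[-35,-50,0],0],
])

```text
t: 16.27
tool_pos: [0.5555, -0.1735, 0.3908]
orientation: [3.138, -0.016, 0.013]
force: [-0.1, 2.1, -0.2]
opening: 0.0579
```

apply_moves([
  [70,[-35,-50,0],0],
  [70,[-40,-50,0],0],
  [70,[-40,-50,0],0],
  [70,[-10,-19,0],0],
  [70,[0,0,0],0],
])

```text
t: 16.9
tool_pos: [0.4312, -0.0029, 0.3862]
orientation: [3.141, -0.008, 0.002]
force: [-0.2, -1.1, -0.0]
opening: 0.0702
```

Run:
```python
from h import *
plan([.43,-.004,.042])
c=viewer.get_calibration("wrist")
I=viewer.read_camera("wrist");cv2.imwrite("pics/w7.png",I)
print(pix(c,[.43,-.004,.09]),pix(c,[.43,-.004,.0]))
cv2.imwrite("pics/top1.png",viewer.read_camera("top"))
```

```text
t 16.9 g [ 0.4315 -0.003   0.2192] jaw -1.576 open 0.0702 F [-0.2 -1.1 -0. ] q6 1.45
  turn 0 then shift mm [ -1.7   1.  177.2]
(np.float64(253.99363215371008), np.float64(193.09652308624158)) (np.float64(253.33477823134757), np.float64(171.43411829680957))
```

View pics/w7.png

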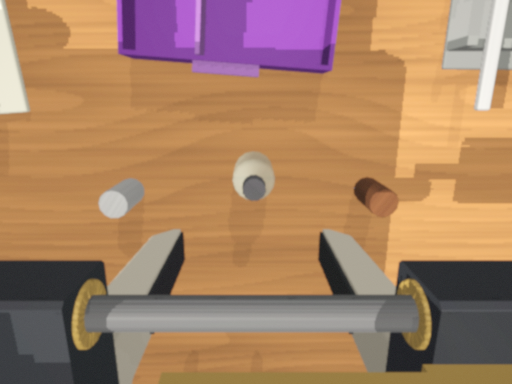

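The bottle cap is at (254,188) against a predicted (254,193), so the bottle sits about 3 mm further in +x. It's centred between the jaws, and both distractors are clear.

apply_moves([
  [70,[1,1,50],0],
  [70,[0,0,50],0],
  [70,[0,0,50],0],
  [70,[0,0,25],0],
  [70,[0,0,3],0],
])

```text
t: 17.62
tool_pos: [0.432, -0.0058, 0.2056]
orientation: [-3.141, 0.013, 0.008]
force: [-0.1, -0.5, 0.7]
opening: 0.0698
```

apply_moves([
  [32,[0,0,0],0],
  [32,[0,0,0],0],
  [32,[0,0,0],0],
  [32,[0,0,0],0],
  [32,[0,0,0],0],
], grip_force=20)

```text
t: 18.25
tool_pos: [0.4333, -0.005, 0.2087]
orientation: [3.141, -0.011, 0.003]
force: [-0.4, -0.0, 5.9]
opening: 0.0399
```

Run:
```python
from h import *
plan([.5997,-.0203,.15])
```

```text
t 18.25 g [ 0.4336 -0.005   0.0417] jaw -1.578 open 0.0399 F [-0.4 -0.   5.9] q6 1.45
  turn 0 then shift mm [ 166.4   14.1 -107.9]
```

apply_moves([
  [32,[0,0,-40],0],
  [32,[0,0,-50],0],
  [32,[40,4,0],0],
  [32,[45,4,0],0],
  [32,[45,4,0],0],
])

```text
t: 18.88
tool_pos: [0.5638, -0.0179, 0.2978]
orientation: [3.142, -0.011, 0.0]
force: [-0.3, 0.7, -0.9]
opening: 0.0403
```

apply_moves([
  [32,[36,3,0],0],
  [32,[0,0,0],0],
  [32,[0,0,40],0],
  [32,[0,0,30],0],
  [32,[0,0,5],0],
])

```text
t: 19.5
tool_pos: [0.5964, -0.0208, 0.2198]
orientation: [-3.141, 0.011, 0.009]
force: [-0.1, -0.2, -2.0]
opening: 0.0397
```

Run:
```python
from h import *
plan([.5997,-.0203,.0457])
```

```text
t 19.5 g [ 0.5954 -0.0206  0.0528] jaw -1.578 open 0.0397 F [-0.1 -0.2 -2. ] q6 1.46
  turn 0 then shift mm [ 4.3 -0.4  7.1]
```

apply_moves([
  [32,[1,0,2],0],
  [32,[0,0,1],0],
  [32,[0,0,0],0],
  [32,[0,0,0],0],
])

```text
t: 20.0
tool_pos: [0.5999, -0.0212, 0.2206]
orientation: [3.141, -0.011, 0.002]
force: [-0.0, 0.3, -2.0]
opening: 0.0395
```

Run:
```python
from h import *
plan([.5997,-.0203,.0457])
```

```text
t 20.0 g [ 0.6002 -0.0212  0.0536] jaw -1.578 open 0.0395 F [-0.   0.3 -2. ] q6 1.46
  turn 0 then shift mm [-0.5 -0.9  7.9]
```

apply_moves([
  [32,[0,0,5],0],
  [32,[0,0,2.5],0],
  [32,[0,0,0],0],
  [32,[0,0,0],0],
])

```text
t: 20.5
tool_pos: [0.5997, -0.0212, 0.2128]
orientation: [-3.142, 0.011, -0.0]
force: [-3.0, 1.1, 4.5]
opening: 0.0396
```

Run:
```python
from h import *
plan([.5997,-.0203,.0457])
```

```text
t 20.5 g [ 0.5997 -0.0212  0.0458] jaw -1.578 open 0.0396 F [-3.   1.1  4.5] q6 1.46
  turn 0 then shift mm [-0.  -0.9  0.1]
```

apply_moves([
  [58,[0,0,0],0],
  [58,[0,0,0],0],
  [58,[0,0,0],0],
  [58,[0,0,-40],0],
  [58,[0,0,-50],0],
])

```text
t: 21.12
tool_pos: [0.5988, -0.0211, 0.3014]
orientation: [-3.141, 0.011, 0.006]
force: [0.8, -0.0, -0.2]
opening: 0.0581
```

apply_moves([
  [70,[0,0,-50],0],
  [70,[0,0,-30],0],
  [70,[-14,-55,0],-0.06],
  [70,[-14,-55,0],0],
  [70,[-14,-55,0],0],
])

```text
t: 21.75
tool_pos: [0.5516, 0.1436, 0.3823]
orientation: [-3.14, -0.082, -0.0]
force: [-0.5, 0.3, 0.4]
opening: 0.0702
```

apply_moves([
  [70,[-9,-55,0],0],
  [70,[-9,-55,0],0],
  [70,[-4,-15,0],0],
  [70,[0,0,0],0],
])

```text
t: 22.25
tool_pos: [0.5234, 0.2666, 0.382]
orientation: [3.14, 0.086, -0.0]
force: [0.4, -0.7, 0.1]
opening: 0.0697
```

Run:
```python
from h import *
plan([.5275,.2665,.052],np.pi/2+.05)
c=viewer.get_calibration("wrist")
I=viewer.read_camera("wrist");cv2.imwrite("pics/w8.png",I)
T=viewer.read_camera("top");cv2.imwrite("pics/top2.png",T)
h=cv2.cvtColor(I,cv2.COLOR_BGR2HSV)
m=((h[...,0]>35)&(h[...,0]<75)&(h[...,1]>120))
for _,s_,ce in blobs(m,100): print(s_,ce)
print(pix(c,[.5275,.2665,.052]))
```

```text
t 22.25 g [0.5233 0.2665 0.215 ] jaw -1.516 open 0.0697 F [ 0.4 -0.7  0.1] q6 1.9
  turn 0.005 then shift mm [4.20e+00 1.00e-01 1.63e+02]
[ 228  107   47   94 3398] [251.42937022 152.85197175]
(np.float64(252.734384110222), np.float64(177.42113629276056))
```

View pics/w8.png

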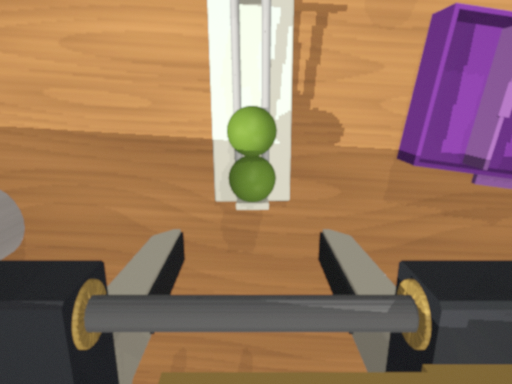

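The end lime is at (252,178), matching the predicted (253,177), and the track runs straight up the picture. Descending and gripping across the track.

apply_moves([
  [70,[4,0,50],0],
  [70,[0,0,50],0],
  [70,[0,0,40],0],
  [70,[0,0,20],0],
  [70,[0,0,4],0],
])

```text
t: 22.98
tool_pos: [0.5278, 0.2651, 0.2173]
orientation: [3.14, 0.081, -0.003]
force: [0.2, -0.7, 0.6]
opening: 0.0696
```

apply_moves([
  [36,[0,0,0],0],
  [36,[0,0,0],0],
  [36,[0,0,0],0],
  [36,[0,0,0],0],
  [36,[0,0,0],0],
], grip_force=12)

```text
t: 23.6
tool_pos: [0.5282, 0.2663, 0.2195]
orientation: [-3.14, -0.083, -0.003]
force: [-0.4, -2.3, 6.3]
opening: 0.0435
```

Run:
```python
from h import *
plan([.5275,.2665,.052])
```

```text
t 23.6 g [0.5286 0.2664 0.0525] jaw -1.518 open 0.0435 F [-0.4 -2.3  6.3] q6 1.9
  turn 0 then shift mm [-1.  -0.2  0.5]
```

apply_moves([
  [36,[0,0,-20],0],
  [36,[0,0,-50],0],
  [36,[0,0,-50],0],
  [36,[0,0,0],-0.181],
  [36,[0,0,0],-0.181],
])

```text
t: 24.22
tool_pos: [0.5277, 0.2664, 0.3407]
orientation: [-3.072, -0.656, -0.004]
force: [-0.0, -0.4, -1.1]
opening: 0.0434
```

apply_moves([
  [36,[0,0,0],-0.18],
  [36,[0,0,0],-0.18],
  [36,[0,0,0],-0.18],
  [36,[0,0,0],-0.18],
  [36,[0,0,0],-0.18],
])

```text
t: 24.85
tool_pos: [0.5275, 0.2663, 0.3394]
orientation: [-2.481, -1.927, -0.001]
force: [0.1, -0.5, -0.0]
opening: 0.0428
```

apply_moves([
  [36,[0,0,0],-0.18],
  [36,[0,0,0],0],
])

```text
t: 25.1
tool_pos: [0.5275, 0.2663, 0.3392]
orientation: [-2.305, -2.134, -0.001]
force: [-0.2, -0.2, -0.9]
opening: 0.0435
```

Run:
```python
from h import *
plan([.6067,.0724,.13],-.075)
c,ct=viewer.get_calibration("wrist"),viewer.get_calibration("top")
T=viewer.read_camera("top");cv2.imwrite("pics/top3.png",T)
h=cv2.cvtColor(T,cv2.COLOR_BGR2HSV)
m=((h[...,0]>35)&(h[...,0]<75)&(h[...,1]>120))
for _,s_,ce in blobs(m,30): print(s_,ce,onz(ct,*ce,.052))
cv2.imwrite("pics/top3c.png",cv2.resize(T[110:275,115:400],(798,462),interpolation=cv2.INTER_CUBIC))
```

```text
t 25.1 g [0.5276 0.2664 0.1722] jaw -0.077 open 0.0435 F [-0.2 -0.2 -0.9] q6 0.46
  turn -0.002 then shift mm [-187.5   93.4   42.2]
[136 164  18  28 225] [144.55111111 180.4       ] [0.53420348 0.26725725 0.052     ]
```

View pics/top3c.png

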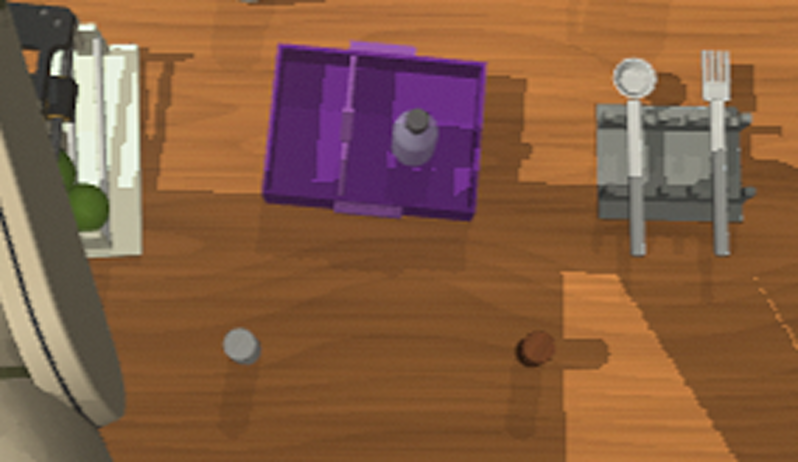

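The next lime has rolled to the stop (90,208). The bottle stands in the large compartment (415,135), and both pieces of cutlery lie in their lanes. Carrying the lime to the small compartment.

apply_moves([
  [36,[-47,23,0],0],
  [36,[-47,23,0],0],
  [36,[-47,23,0],0],
  [36,[-46,24,0],0],
  [36,[0,0,0],0],
])

```text
t: 25.78
tool_pos: [0.6071, 0.0693, 0.3386]
orientation: [2.313, 2.125, -0.0]
force: [-0.0, 0.3, -1.0]
opening: 0.0429
```

Run:
```python
from h import *
plan([.6067,.0724,.029],-.075)
c=viewer.get_calibration("wrist")
I=viewer.read_camera("wrist");cv2.imwrite("pics/w9.png",I)
print(pix(c,[.6067,.0724,.004]))
```

```text
t 25.77 g [0.6072 0.0692 0.1716] jaw -0.085 open 0.0429 F [-0.   0.3 -1. ] q6 0.11
  turn -0.01 then shift mm [  3.3  -0.8 142.6]
(np.float64(250.28245669930945), np.float64(178.61546924429067))
```

View pics/w9.png

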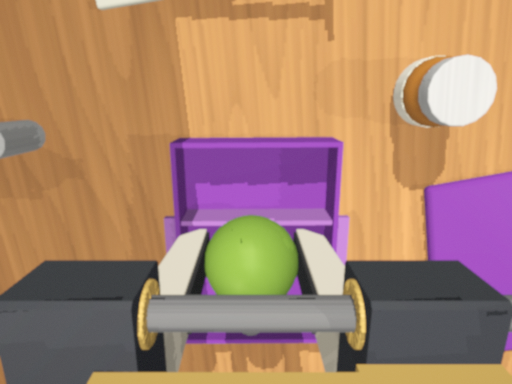

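The lime is held, and the small compartment lies between the +y wall (row 143) and the divider (row 216). I'm checking its exact middle.

Run:
```python
from h import *
c=viewer.get_calibration("wrist")
for p in((257,143),(257,148),(257,210),(257,216),(173,145),(341,145)): print(p,onz(c,*p,.04).round(4))
print("floor corner",onz(c,257,206,.004).round(4))
I=cv2.imread("pics/w9.png");print([I[r,235].tolist() for r in range(134,224,3)])
```

```text
(257, 143) [0.6144 0.1115 0.04  ]
(257, 148) [0.6141 0.1075 0.04  ]
(257, 210) [0.61   0.0551 0.04  ]
(257, 216) [0.6096 0.0498 0.04  ]
(173, 145) [0.547  0.1155 0.04  ]
(341, 145) [0.6817 0.1043 0.04  ]
floor corner [0.6101 0.0474 0.004 ]
[[106, 167, 224], [138, 132, 190], [161, 65, 133], [195, 85, 164], [199, 86, 168], [159, 66, 131], [158, 66, 130], [158, 67, 131], [159, 67, 131], [158, 65, 130], [158, 64, 129], [159, 66, 131], [158, 65, 131], [159, 68, 131], [157, 64, 129], [157, 63, 129], [164, 67, 136], [201, 86, 170], [202, 87, 171], [201, 87, 170], [202, 86, 171], [201, 86, 170], [201, 86, 170], [202, 87, 171], [199, 84, 168], [186, 104, 166], [182, 111, 167], [182, 113, 167], [118, 136, 133], [65, 165, 129]]
```

The band at rows 209-222 is the divider's +y face seen from its foot (y≈0.043). The wall's inner side is at about 0.105, so the middle is y≈0.0745, with about 9 mm to spare each side of the lime. Lowering in two steps.

apply_moves([
  [36,[5,-1,40],0],
  [36,[0,0,45],0],
  [36,[0,0,30],0],
  [36,[0,0,15],0],
  [36,[0,0,5],0],
])

```text
t: 26.45
tool_pos: [0.6053, 0.0786, 0.2029]
orientation: [-2.304, -2.135, 0.001]
force: [-0.6, 0.5, 0.3]
opening: 0.0434
```

apply_moves([
  [36,[0,0,0],0],
  [36,[0,0,0],0],
])

```text
t: 26.7
tool_pos: [0.6064, 0.0779, 0.2049]
orientation: [2.303, 2.134, 0.003]
force: [-0.6, 0.8, -0.1]
opening: 0.0431
```

Run:
```python
from h import *
plan([.6067,.0745,.028],-.075)
```

```text
t 26.7 g [0.6068 0.0779 0.0379] jaw -0.076 open 0.0431 F [-0.6  0.8 -0.1] q6 0.12
  turn -0.001 then shift mm [-3.4  0.1  9.9]
```

apply_moves([
  [36,[-3,0,5],0],
  [36,[0,0,4],0],
  [36,[0,0,0],0],
  [36,[0,0,0],0],
])

```text
t: 27.2
tool_pos: [0.6055, 0.0746, 0.1944]
orientation: [2.304, 2.135, 0.0]
force: [0.6, 0.0, 1.1]
opening: 0.0437
```

Run:
```python
from h import *
plan([.6067,.0745,.027],-.075)
```

```text
t 27.2 g [0.6056 0.0746 0.0274] jaw -0.076 open 0.0437 F [0.6 0.  1.1] q6 0.11
  turn -0.001 then shift mm [-0.   1.1  0.4]
```

apply_moves([
  [60,[0,0,0],0],
  [60,[0,0,0],0],
  [60,[0,0,0],0],
  [60,[0,0,-30],0],
  [60,[0,0,-50],0],
])

```text
t: 27.82
tool_pos: [0.6041, 0.0747, 0.2725]
orientation: [-2.302, -2.133, 0.006]
force: [0.7, -0.1, 1.2]
opening: 0.0599
```

apply_moves([
  [60,[0,0,-50],0],
  [60,[0,0,-50],0],
  [60,[0,-50,-20],0],
  [60,[0,-50,0],0],
  [60,[0,-50,0],0],
])

```text
t: 28.45
tool_pos: [0.4544, 0.0862, 0.3946]
orientation: [2.304, 2.135, 0.001]
force: [-0.7, -0.4, 0.4]
opening: 0.0599
```

apply_moves([
  [60,[0,-50,0],0],
  [60,[0,0,0],0],
  [60,[0,0,0],0],
  [60,[0,0,0],0],
  [60,[0,0,0],0],
])

```text
t: 29.08
tool_pos: [0.4067, 0.0898, 0.3941]
orientation: [-2.304, -2.135, 0.001]
force: [0.3, 0.4, 0.2]
opening: 0.06
```

Run:
```python
from h import *
plan([.4,.07,.2])
ct,cs=viewer.get_calibration("top"),viewer.get_calibration("scene")
for n,c in(("top",ct),("scene",cs)):
    for k in range(2):
        T=viewer.read_camera(n)
        h=cv2.cvtColor(T,cv2.COLOR_BGR2HSV); m=((h[...,0]>35)&(h[...,0]<75)&(h[...,1]>120))
        for _,s_,ce in blobs(m,30): print(n,s_,ce.round(1),onz(c,*ce,.052).round(4),onz(c,*ce,.026).round(4))
    cv2.imwrite(f"pics/{n}9.png",T)
T,S=cv2.imread("pics/top9.png"),cv2.imread("pics/scene9.png")
a=cv2.resize(T[110:270,115:395],(798,300)[:1]+(456,)[:1]) if 0 else cv2.resize(T[110:205,115:395],(798,271),interpolation=cv2.INTER_CUBIC)
b=cv2.resize(S[170:290,75:425],(798,274),interpolation=cv2.INTER_CUBIC)
cv2.imwrite("pics/fin.png",np.vstack([a,b]))
```

```text
t 29.07 g [0.4066 0.0898 0.2271] jaw -0.076 open 0.06 F [0.3 0.4 0.2] q6 0.17
  turn 0 then shift mm [-20.2  -5.   27.1]
scene [369 218  22  21 368] [379.3 227.8] [0.5271 0.2665 0.052 ] [0.5055 0.2715 0.026 ]
scene [264 237  22  21 361] [274.5 247.1] [0.6226 0.0779 0.052 ] [0.6051 0.0749 0.026 ]
scene [369 218  22  21 368] [379.3 227.8] [0.527  0.2666 0.052 ] [0.5054 0.2716 0.026 ]
scene [264 237  22  21 361] [274.5 247.1] [0.6226 0.0779 0.052 ] [0.6051 0.0749 0.026 ]
```

View pics/fin.png

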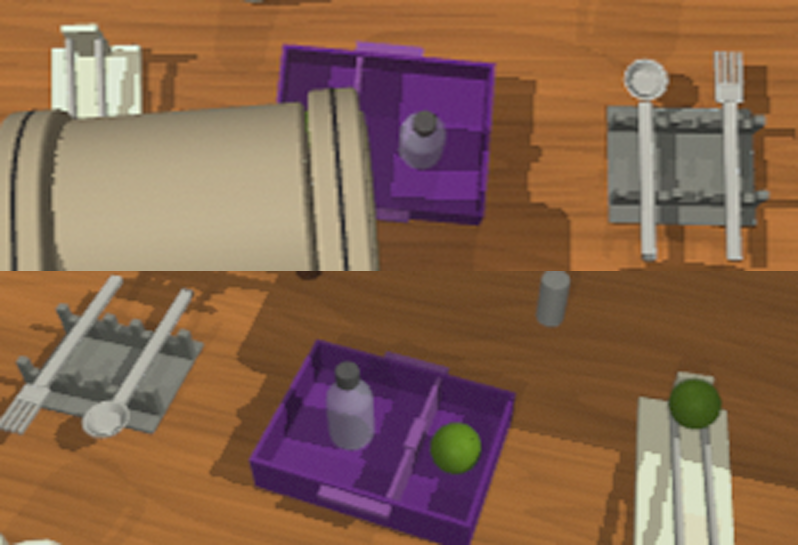

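The scene part shows the bottle upright, the lime in the small compartment, the next lime at the stop at (0.527,0.2665), and spoon and fork in their lanes. Two pictures in a row gave the same positions, so I'm handing in.

Run:
```python
from plant import order
print(order.close_job())
```

```text
the job is handed in; nothing more can be done
None
```

I packed everything and handed the job in at about 29 s of the 115 s allowed. The hand-in gave no verdict.

| Item | Where it is | Last check |
|---|---|---|
| Fork | holder, -y lane | mid-point measured after release at (0.586, -0.296) m, within about 2 mm of the lane's centre |
| Spoon | holder, +y lane | set down on target; in the final pictures it lies between the teeth on both rails, but I did not measure its mid-point again |
| Bottle | large compartment of the lunchbox | looks upright in both views; I did not measure its tilt |
| Lime | small compartment of the lunchbox | at (0.605, 0.075) m, unchanged between two pictures |
| Next lime | roller's end stop | at (0.527, 0.267) m, within about 1 mm of where the end lime first rested |

- **Final view:** the arm hid part of the lunchbox and the roller's low end from the top camera. The final lime positions therefore come from the scene camera alone.
- **Disagreement:** the wrist camera put the divider and the +y wall of the lunchbox 4 to 12 mm further in +y than the top camera did. I aimed the lime between the two estimates, leaving about 9 mm of room each side, and it went in clear of the walls.
- **Robot at hand-in:** the gripper was open, about 0.2 m above the table and touching nothing. The measured tool force stayed around 6 N or less at every check.

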